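Refill the parts feeder and hold its guard open

TASK

Refill the red parts feeder: pick up the blue scoop tray, tip all four white caps out of it into the feeder's open hopper, and stand the empty tray upright on the bench again. Then lift the feeder's yellow guard to 45 degrees and finish while still holding it there, because it falls shut when let go and the assembler needs to reach in. Do not disturb the screwdriver, bowl, bottle or white shell.

Things in the scene. Friction and masses are not known exactly. Their poses are not given: they have to be found in the camera images.
- feeder: Red parts feeder fixed to the bench, 150 (x) x 290 (y) mm; origin: centre of its underside; +x points away from the robot, +y to its left, where the open hopper is (y 0 to 145 mm, rim 125 mm high, walls 5 mm). Right half (y -145 to 0): pick pocket, 95 mm high, floor at 20 mm, covered by the yellow guard.
- hopper_mouth (a point): Centre of the hopper's open mouth, at rim height (125 mm): feeder x 0, y 72.5; axes as the feeder's. The mouth is 140 (x) x 135 (y) mm inside. Inside, a steel chute slopes down at 30 deg from the left wall (85 mm high there) to the right, through a 45 mm gate into the pocket under the guard.
- guard (a joint): Opening angle of the yellow guard in rad: 0 = shut, level; grows as its near (-x) edge is lifted; stop at 1.22. It weighs about 0.3 kg and has a light closing spring, so it falls shut when let go at any angle; some 2 to 4 N at the knob lift it.
- guard_hinge (a point): Middle of the guard's hinge line, which runs along the feeder's y axis at the guard's far (+x) edge, at its underside: feeder x 68, y -74, height 97 mm. The guard is a 5 mm plate, 145 mm from hinge to near edge, 132 mm wide. The point turns with the guard.
- guard_knob (a point): Centre of the black ball knob (28 mm diameter, on a 10 mm stem) on the guard, 122 mm from the hinge line towards the near edge and 40 mm above the guard's underside (35 mm above its top face). Shut, it lies at feeder x -54, y -74, height 137 mm; at 45 deg it has swung to feeder x 10, height 212 mm. It turns with the guard.
- tray: Blue scoop tray, loose, 110 (x) x 90 (y) mm, floor and walls 3 mm, walls 35 mm high, open at the front (+x), where the last 17 mm of the floor ramp up by 9 deg to the pouring edge. Handle: see tray_grip. Origin: centre of the underside, z up. About 0.16 kg empty. The smooth caps slide out at 25 to 40 deg of nose-down tilt.
- tray_grip (a point): Point to grip on the tray's black handle bar, which sticks out at the back (-x): x -86, y 0, z 30 mm in the tray's frame, axes as the tray's. The bar is 16 mm wide (y), 20 mm tall (z 20 to 40 mm), from x -55 to -112; pinch it across y from above, firmly (about 50 N).
- tray_edge (a point): Middle of the tray's pouring edge: x 55, y 0, z 5.5 mm in the tray's frame.
- screwdriver: Bystander: orange-handled screwdriver, 200 mm long, lying on the bench; origin: centre of its underside.
- bowl: Bystander: white bowl, 110 mm across, 55 mm high; origin: centre of its underside.
- bottle: Bystander: blue bottle with white cap, 50 mm across, 80 mm high; origin: centre of its underside.
- shell: Bystander: white plastic handle shell, 170 x 42 x 22 mm, lying on the bench; origin: centre of its underside.
- cap0: One of four white plastic end caps, 30 x 16 x 14 mm, about 14 g, that start lying in the tray; origin: centre of its underside.
- cap1: One of four white plastic end caps, 30 x 16 x 14 mm, about 14 g, that start lying in the tray; origin: centre of its underside.
- cap2: One of four white plastic end caps, 30 x 16 x 14 mm, about 14 g, that start lying in the tray; origin: centre of its underside.
- cap3: One of four white plastic end caps, 30 x 16 x 14 mm, about 14 g, that start lying in the tray; origin: centre of its underside.

How it is judged (in metres and radians):
On the way, in this order (a step that is already met when the one before it is completed fails the run):
1. the tray is lifted and tipped (height (world z) of tray above 0.05 m and angle between tray's own z axis and vertical above 0.3 rad).
2. all four caps are inside the feeder (x of cap0 in the frame of feeder between -0.075 and 0.075 m and y of cap0 in the frame of feeder between -0.145 and 0.145 m and z of cap0 in the frame of feeder between 0.01 and 0.102 m and x of cap1 in the frame of feeder between -0.075 and 0.075 m and y of cap1 in the frame of feeder between -0.145 and 0.145 m and z of cap1 in the frame of feeder between 0.01 and 0.102 m and x of cap2 in the frame of feeder between -0.075 and 0.075 m and y of cap2 in the frame of feeder between -0.145 and 0.145 m and z of cap2 in the frame of feeder between 0.01 and 0.102 m and x of cap3 in the frame of feeder between -0.075 and 0.075 m and y of cap3 in the frame of feeder between -0.145 and 0.145 m and z of cap3 in the frame of feeder between 0.01 and 0.102 m), for 0.1 s.
3. the empty tray stands upright on the bench, let go (height (world z) of tray between -0.004 and 0.008 m and angle between tray's own z axis and vertical below 0.08 rad and contact force between the fingers and tray below 0.1 N), for 0.2 s.
At the end, for the whole second after the job is handed in: The guard is held still by the fingers at 45 degrees, within 6 degrees, through the last second; all four caps are inside the feeder below the hopper's rim and not on top of the guard; the tray stands upright on the bench (within 4.5 degrees), not touched by the fingers (all of step 2 and all of step 3 and value of joint guard between 0.675 and 0.895 rad and velocity of joint guard between -0.05 and 0.05 rad/s and contact force between the fingers and guard above 0.3 N and linear speed of tray below 0.02 m/s); the arm keeps its last pose, push and grip.
It fails at once if the screwdriver is pushed more than 25 mm (distance of screwdriver from where it was at the start of the episode above 0.025 m).
It fails at once if the bowl is pushed more than 25 mm (distance of bowl from where it was at the start of the episode above 0.025 m).
It fails at once if the bottle is pushed more than 25 mm (distance of bottle from where it was at the start of the episode above 0.025 m).
It fails at once if the shell is pushed more than 25 mm (distance of shell from where it was at the start of the episode above 0.025 m).
It fails at once if the bowl or the bottle is tipped over (angle between any of bowl, bottle's own z axis and vertical above 0.5 rad).
It also fails if it takes over 64 s, if anything falls off the work surface, if the arm or the gripper's body presses on something with over 40 N, if the wrist force passes 120 N, or if a joint passes its speed limit or range.

ROBOT

A 6-joint arm with a two-finger parallel gripper is mounted at the origin on the work surface. World frame = base frame: x ahead of the robot, y to its left, z up, the work surface at z = 0. Lengths are in m, angles in degrees, forces in N, time in s.
With the tool pointing down it reaches from about 0.325 to 0.775 m from the base axis. Payload 5.5 kg.
Tool frame: the origin (TCP) lies between the finger pads; the fingertips stand 17 mm ahead of it and the grasp point (between the pads) lies 2 mm behind it; z points along the fingers, y is the line along which they close (so a half turn about z gives the same grasp; the last joint's range is limited). The gripper opens to 88 mm and grips with 3 to 60 N. Pads are 20 mm wide; open, the fingers measure 115 mm over their backs; the gripper's body (75 mm by 178 mm) begins 61 mm behind the grasp point.
Start: joints at [-71.087, 5.22, 70.514, -0, 104.267, -3.249], TCP at [0.226, -0.556, 0.24] pointing down, gripper open.
Joint ranges: [-164.24, 164.24], [-49.07, 125.15], [9.68, 141.18], [-86.29, 266.29], [3.28, 154.24], [-151.56, 151.56]. Speed limits (degrees/s): [147.25, 147.25, 172.46, 180, 180, 180].

INTERFACE

Orientations are given as [roll, pitch, yaw] about the fixed x, y, z axes, in that order (R = Rz(yaw) Ry(pitch) Rx(roll)).
In Python, from workcell import bot, kinematics, vision gives the robot as it stands. Calls block until the motion is done:
- bot.movep(position, orientation): joint-space move of the TCP to a pose.
- bot.movel(position, rate=0.15, orientation=None): straight line of the TCP; orientation=None keeps the orientation; rate is the mean speed in m/s.
- bot.set_joints(angles): joint-space move.
- bot.command_gripper(opening, squeeze=None): opening from 0.0 (shut) to 1.0 (fully open); squeeze is the grip in N (None keeps the last); returns when the fingers have stopped.
- bot.hold(seconds).
- kinematics.ik(position, orientation): joint angles nearest the present ones, or None.
- bot.read_state(): the state.
- vision.get_image(name): name is "scene" or "side" or "wrist"; returns the picture (420x560x3 uint8, red, green, blue); there is no depth.
- vision.get_calibration(name): a dict with "fx", "fy", "cx", "cy" (pixels), "k1" (the pictures are not rectified: a ray, as slopes to the right and down, at radius r is drawn at 1 + k1 r^2 times it, then the intrinsics apply), "camera_from_world" (4x4, takes a point from world to camera coordinates). Camera axes: x right, y up, looking along -z (the intrinsics and any distortion apply to the point x, -y, -z); pixel columns grow to the right and rows downward; lengths in m; the calibration is good to about 2 mm. A picture is of the moment at which its call begins: read the wrist's pose just before it. get_calibration takes no time and is no camera call; for the wrist camera it gives the pose at the moment of the call.
A pose or a line that the arm cannot do raises bot.IKError and nothing moves.
- bot.sign_off(): hands the job in; it is judged then, once.
The state is a dict: "t": time; "q": joint angles; "qvel": joint speeds; "effort": joint torques, N m; "eef_pos": TCP position; "ee_rot": TCP orientation; "ft_force": force on the tool from outside, world axes, zero at the start; "torque": the same for the moment, N m; "opening": opening from 0.0 (shut) to 1.0 (fully open); "grip_force": force on a finger pad.
Only numpy, scipy, OpenCV 4.12 (cv2) and the standard library are available. Lean on these libraries where they do the work, as an engineer would, in place of code of your own. Each camera call takes 0.05 s, during which the arm holds its last target. There are 200 camera calls.

## Working session

There is one attempt and no reset: what is moved stays moved. The work goes in short steps, each a Python script; the robot and the scene stay as the last script left them, time stands still between calls to the robot, and variables do not carry over. Pictures are saved under pics/ and viewed, at most 10 in all, crops included, and the job is handed in when it is done.

```bash
ls; mkdir -p pics
python3 - <<'E'
from workcell import bot, kinematics, vision
import cv2, numpy as np
for n in ("scene","side"):
    im=vision.get_image(n); cv2.imwrite(f"pics/{n}0.png",im[:,:,::-1]); c=vision.get_calibration(n); print(n,{k:(np.round(v,3).tolist() if k=="camera_from_world" else v) for k,v in c.items()})
print(bot.read_state())
E
```

```text
pics
scene {'fx': 519.5868300757277, 'fy': 519.5868300757277, 'cx': 283.63301785885614, 'cy': 206.36568374876393, 'k1': 0.01195165799625125, 'camera_from_world': [[0.84, 0.542, -0.013, -0.436], [-0.392, 0.622, 0.678, 0.185], [0.375, -0.564, 0.735, -1.934], [0.0, 0.0, 0.0, 1.0]]}
side {'fx': 451.3263460010515, 'fy': 451.3263460010515, 'cx': 269.25506992415575, 'cy': 204.32917732288772, 'k1': -0.12553901554695318, 'camera_from_world': [[-0.973, -0.231, 0.015, 0.5], [0.139, -0.532, 0.836, -0.216], [-0.185, 0.815, 0.549, -1.129], [0.0, 0.0, 0.0, 1.0]]}
{'t': 0.1, 'q': array([-7.10861935e+01,  5.25728887e+00,  7.05730432e+01,  1.08416302e-04,
        1.04265627e+02, -3.24770766e+00]), 'qvel': array([-0.11565453, -0.03295483, -0.11059631, -0.18667476, -0.04604681,
       -0.09931861]), 'effort': array([ 3.94376315e-03, -4.47854733e+01, -4.07572317e+01,  7.00284471e-02,
        2.84009229e-02, -1.14282127e-04]), 'eef_pos': array([ 0.22626708, -0.55545968,  0.23865474]), 'ee_rot': array([-1.79904201e+02, -5.54132316e-03,  2.21615361e+01]), 'ft_force': array([-0.03970012,  0.78588984, -0.02456268]), 'torque': array([ 0.00610642,  0.0358436 , -0.02131486]), 'grip_force': 0.0, 'opening': 0.9966422953500698}
```

View pics/scene0.png

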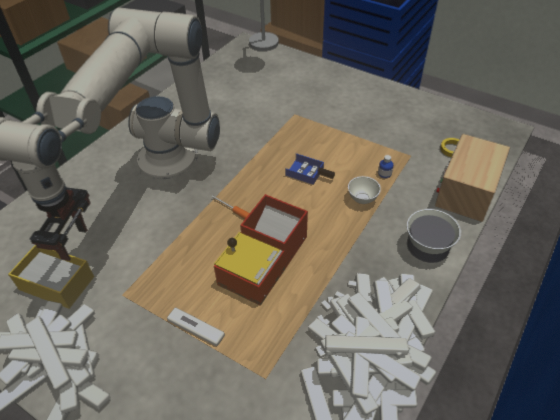

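View pics/side0.png

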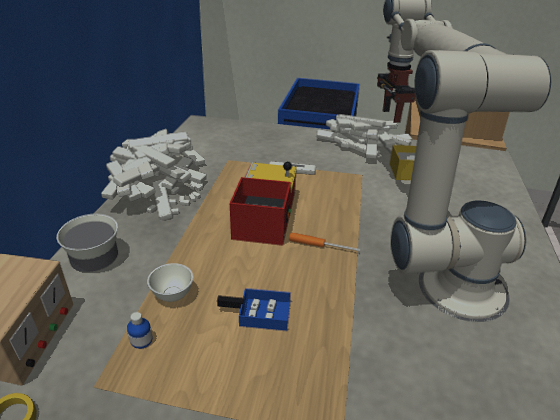

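The scene view shows the tray at (305,168) with its handle at (327,174), the feeder at (262,248), the knob at (232,243), the screwdriver at (230,208), the shell at (195,326), the bowl at (363,192) and the bottle at (386,166). The side view shows the tray at (266,309), its handle at (231,301) and the hopper at (262,212). Next I'll write a helper and get rough positions.

```bash
cat > h.py <<'E'
from workcell import bot, kinematics, vision
import cv2, numpy as np
from scipy.spatial.transform import Rotation as R
np.set_printoptions(precision=4,suppress=True)
def rays(c,px):
    K=np.array([[c["fx"],0,c["cx"]],[0,c["fy"],c["cy"]],[0,0,1.]])
    n=cv2.undistortPoints(np.float64(px).reshape(-1,1,2),K,np.array([c["k1"],0,0,0.])).reshape(-1,2)
    T=np.array(c["camera_from_world"]); d=np.c_[n[:,0],-n[:,1],-np.ones(len(n))]@T[:3,:3]
    return -T[:3,:3].T@T[:3,3], d/np.linalg.norm(d,axis=1)[:,None]
def plane(c,px,z):
    o,d=rays(c,px); return o+d*((z-o[2])/d[:,2])[:,None]
def tri(obs):  # [(calib,pixel)...] -> point, rms miss
    A=np.zeros((3,3));b=np.zeros(3);L=[]
    for c,p in obs:
        o,d=rays(c,[p]);P=np.eye(3)-np.outer(d[0],d[0]);A+=P;b+=P@o;L.append((P,o))
    x=np.linalg.solve(A,b); return x,max(np.linalg.norm(P@(x-o)) for P,o in L)
def project(c,p):
    T=np.array(c["camera_from_world"]);q=T[:3,:3]@p+T[:3,3];s=np.array([q[0],-q[1]])/-q[2]
    s=s*(1+c["k1"]*(s@s)); return s*[c["fx"],c["fy"]]+[c["cx"],c["cy"]]
def snap(n,f):
    c=vision.get_calibration(n);im=vision.get_image(n);cv2.imwrite(f"pics/{f}.png",im[:,:,::-1]);return c,im
E
python3 - <<'E'
from h import *
s=vision.get_calibration("scene");d=vision.get_calibration("side")
for n,a,b in [("tray",(305,168),(266,309)),("handle",(327,174),(231,301)),("knob",(232,242.5),(287.5,166.5)),("bowl",(363,190),(171,284)),("bottle",(388,158),(136,318)),
 ("rimFL",(307,206),(292,0))][:5]:
    print(n,*tri([(s,a),(d,b)]))
print("feeder rim z=.125 scene:",plane(s,[(259,199),(307,206)],.125), "side FL..", plane(d,[(232,193),(290,192)],.125))
w=vision.get_calibration("wrist");T=np.array(w["camera_from_world"]);print(w["fx"],w["k1"],"cam pos",-T[:3,:3].T@T[:3,3],"look",-T[2,:3])
for p in [(0.5,0.05,.45),(0.55,0.05,.4),(.55,.25,.35),(.6,-.05,.35)]: print(p,kinematics.ik(p,[180,0,0]),kinematics.ik(p,[180,0,90]))
E
```

```text
tray [0.476  0.2038 0.0175] 0.0023135465579578827
handle [0.5608 0.2089 0.0271] 0.004029046519768273
knob [ 0.5248 -0.2778  0.1329] 0.0003807848846706081
bowl [0.7107 0.1983 0.0365] 0.0005159558366047706
bottle [0.7243 0.3495 0.072 ] 0.0015189698041223432
feeder rim z=.125 scene: [[ 0.4884 -0.09    0.125 ]
 [ 0.6292 -0.0362  0.125 ]] side FL.. [[ 0.6468 -0.1006  0.125 ]
 [ 0.4906 -0.147   0.125 ]]
348.4718634049832 -0.033785480109989 cam pos [ 0.2938 -0.5294  0.3837] look [-0.2454 -0.0976 -0.9645]
(0.5, 0.05, 0.45) [  1.8309  -0.9396  54.6341  -0.     126.3056  91.8309] [  1.8309  -0.9396  54.6341  -0.     126.3056   1.8309]
(0.55, 0.05, 0.4) [  1.6648   3.3925  55.7584  -0.     120.8492  91.6648] [  1.6648   3.3925  55.7584  -0.     120.8492   1.6648]
(0.55, 0.25, 0.35) [ 21.2178   9.0453  55.0136  -0.     115.9411 111.2178] [ 21.2178   9.0453  55.0136  -0.     115.9411  21.2178]
(0.6, -0.05, 0.35) [ -8.0009   8.707   55.3876  -0.     115.9054  81.9991] [ -8.0009   8.707   55.3876  -0.     115.9054  -8.0009]
```

Run:
```python
from h import *
import pickle
out={}
for n,p in (("w1",(.5,-.12,.4)),("w2",(.5,.12,.4))):
    bot.movep(p,[180,0,0]); bot.hold(.3); out[n]=snap("wrist",n)
out["side"]=snap("side","side1");out["scene"]=snap("scene","scene1")
pickle.dump(out,open("v.pkl","wb"));print(bot.read_state()["t"])
a=np.hstack([out["w1"][1],out["w2"][1]]);cv2.imwrite("pics/both.png",cv2.resize(a,(800,300),interpolation=cv2.INTER_AREA)[:,:,::-1])
```

```text
3.8
```

View pics/w1.png

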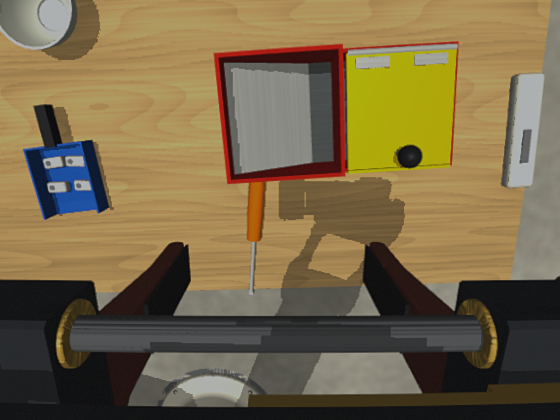

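View pics/w2.png

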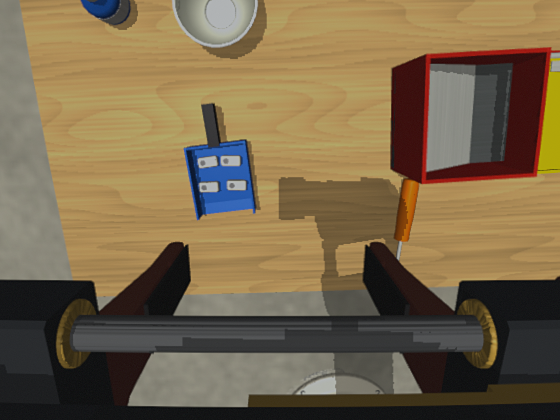

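The first wrist view shows the hopper rim corners at (216,54), (342,46), (346,178) and (228,183), and the knob at (410,157). The second shows the tray with corners near (185,148), (246,140), (255,212) and (199,218), and the handle end at (208,104). The rim corners also appear there at (428,55), (549,48) and (420,182). The tray mouth points at the robot. I'll triangulate these now.

```bash
cat > meas.py <<'E'
from h import *
import pickle
v=pickle.load(open("v.pkl","rb"));c1,i1=v["w1"];c2,i2=v["w2"]
def sub(im,p,w=4):
    g=cv2.cvtColor(im,cv2.COLOR_RGB2GRAY);q=np.float32([[p]])
    return cv2.cornerSubPix(g,q,(w,w),(-1,-1),(3,50,.01))[0,0]
def blob(im,box,f):
    x0,y0,x1,y1=box;hsv=cv2.cvtColor(im[y0:y1,x0:x1],cv2.COLOR_RGB2HSV);m=f(hsv).astype(np.uint8)
    n,l,st,ce=cv2.connectedComponentsWithStats(m);k=1+np.argmax(st[1:,4]);pts=np.argwhere(l==k)[:,::-1].astype(np.float32)+[x0,y0]
    return np.float32(pts)
blue=lambda h:(h[...,0]>105)&(h[...,0]<130)&(h[...,1]>120)&(h[...,2]>60)
black=lambda h:(h[...,2]<45)
print("rim corners")
for a,b in [((216,54),(428,55)),((228,183),(420,182)),((342,46),(549,48)),((346,178),(540,182))]:
    a,b=sub(i1,a),sub(i2,b);print(a,b,*tri([(c1,a),(c2,b)]))
ch=[blob(i,b,black) for i,b in((i1,(25,95,70,150)),(i2,(195,95,225,150)))]
r=[cv2.minAreaRect(p) for p in ch];print("handle",r)
print(tri([(c1,ch[0].mean(0)),(c2,ch[1].mean(0))]))
cb=[blob(i,b,blue) for i,b in((i1,(15,130,115,230)),(i2,(175,130,265,230)))]
for p in cb:
    q=cv2.approxPolyDP(cv2.convexHull(p),4,True)[:,0];print("tray hull",q.tolist())
k1=blob(i1,(385,135,435,172),black).mean(0);ks=blob(v["scene"][1],(222,234,243,250),black).mean(0)
kd=blob(v["side"][1],(278,158,298,172),black).mean(0)
obs=[(c1,k1),(v["scene"][0],ks),(v["side"][0],kd)];print("knob",k1,ks,kd,*tri(obs),*tri(obs[:2]))
E
python3 meas.py
```

```text
rim corners
[213.2356  52.7068] [425.2616  53.6036] [ 0.64   -0.0506  0.1236] 0.00010395067324694832
[226.8468 183.3406] [419.8039 183.287 ] [ 0.4904 -0.0601  0.1214] 1.763793679079118e-05
[342.2817  45.6586] [551.3714  51.5777] [ 0.6452 -0.1945  0.1277] 0.0014006729669129418
[346. 178.] [537.6385 182.1369] [ 0.4955 -0.2059  0.1273] 0.0023726461587589517
handle [((47.81476974487305, 124.99612426757812), (42.75486755371094, 17.152847290039062), 75.25643920898438), ((215.91893005371094, 123.01351165771484), (38.79815673828125, 1.808388590812683), 80.53767395019531)]
(array([0.561 , 0.2022, 0.0455]), np.float64(0.0007006629997130016))
tray hull [[99.0, 211.0], [44.0, 218.0], [24.0, 149.0], [81.0, 142.0]]
tray hull [[254.0, 212.0], [197.0, 219.0], [184.0, 148.0], [244.0, 140.0]]Traceback (most recent call last):
  File "meas.py", line 22, in <module>
    k1=blob(i1,(385,135,435,172),black).mean(0);ks=blob(v["scene"][1],(222,234,243,250),black).mean(0)
                                                   ~~~~^^^^^^^^^^^^^^^^^^^^^^^^^^^^^^^^^^^^^^^
  File "meas.py", line 9, in blob
    n,l,st,ce=cv2.connectedComponentsWithStats(m);k=1+np.argmax(st[1:,4]);pts=np.argwhere(l==k)[:,::-1].astype(np.float32)+[x0,y0]
                                                      ~~~~~~~~~^^^^^^^^^^
    return _wrapfunc(a, 'argmax', axis=axis, out=out, **kwds)
    return bound(*args, **kwds)
ValueError: attempt to get argmax of an empty sequence
```

```bash
python3 - <<'E'
s=open("meas.py").read()
s=s[:s.index("ch=[blob")]+'''
black=lambda h:(h[...,2]<70)&(h[...,1]<150)
ch=[blob(i,b,black) for i,b in((i1,(30,98,66,141)),(i2,(197,98,225,140)))]
r=[cv2.minAreaRect(p) for p in ch];print("handle",r)
for a,b in [((24,149),(184,148)),((81,142),(244,140)),((99,211),(254,212)),((44,218),(197,219))]: print("tray",tri([(c1,a),(c2,b)]))
# handle end, top edge corners
for p,c in zip(ch,(c1,c2)): 
    q=cv2.approxPolyDP(cv2.convexHull(p),2,True)[:,0];print(q.tolist());print(plane(c,q,.04))
k1=blob(i1,(385,135,435,172),black);print("knob",cv2.minEnclosingCircle(k1),len(k1))
c,im=v["side"]
try:
    k=blob(im,(278,158,298,171),black);a=cv2.minEnclosingCircle(k);print(a,len(k),tri([(c1,cv2.minEnclosingCircle(k1)[0]),(c,a[0])]))
except Exception as e: print(e)
'''
open("meas.py","w").write(s)
E
python3 meas.py
```

```text
rim corners
[213.2356  52.7068] [425.2616  53.6036] [ 0.64   -0.0506  0.1236] 0.00010395067324694832
[226.8468 183.3406] [419.8039 183.287 ] [ 0.4904 -0.0601  0.1214] 1.763793679079118e-05
[342.2817  45.6586] [551.3714  51.5777] [ 0.6452 -0.1945  0.1277] 0.0014006729669129418
[346. 178.] [537.6385 182.1369] [ 0.4955 -0.2059  0.1273] 0.0023726461587589517
handle [((47.35655212402344, 123.03861999511719), (39.850223541259766, 17.975309371948242), 74.93151092529297), ((210.81082153320312, 121.8648681640625), (36.4965705871582, 12.823119163513184), 80.53767395019531)]
tray (array([0.5261, 0.2527, 0.0327]), np.float64(9.398591684086251e-05))
tray (array([0.5362, 0.1648, 0.0323]), np.float64(0.0009508809270387454))
tray (array([0.4294, 0.1524, 0.0318]), np.float64(0.0007286754811409959))
tray (array([0.4191, 0.2399, 0.0344]), np.float64(0.0006044087986560806))
[[61.0, 140.0], [43.0, 140.0], [34.0, 106.0], [51.0, 105.0]]
[[0.539  0.1897 0.04  ]
 [0.5393 0.2165 0.04  ]
 [0.5868 0.2216 0.04  ]
 [0.5878 0.1966 0.04  ]]
[[219.0, 139.0], [207.0, 138.0], [202.0, 105.0], [214.0, 105.0]]
[[0.5393 0.1998 0.04  ]
 [0.5408 0.2168 0.04  ]
 [0.5861 0.2215 0.04  ]
 [0.586  0.2047 0.04  ]]
knob ((408.5, 155.0), 12.659089088439941) 425
((287.5, 165.6999969482422), 4.554222106933594) 59 (array([ 0.5256, -0.2768,  0.1359]), np.float64(0.0012517874006361743))
```

The measurements agree with the given sizes: hopper mouth centre (0.568, -0.128), rim height about 0.125, feeder yaw about 3°, tray centre (0.478, 0.2025), tray yaw -173.3°, tray wall height about 0.033. The knob sits at (0.5245, -0.277, 0.136), close to the expected 0.137. Next I'll check that the poses are reachable, then grasp the tray.

```bash
cat >> h.py <<'E'
FY=3.0                                    # feeder yaw, deg
M=np.array([.5678,-.1278,.125]); RF=R.from_euler("z",FY,degrees=True)
TC=np.array([.4777,.2015,0.]); TY=-173.3  # tray pose at start
G=np.array([-.086,0,.028])                # TCP in tray frame
def tool_from_tray(anchor_w,anchor_t,yaw,tilt):
    Rt=R.from_euler("z",yaw,degrees=True)*R.from_euler("y",tilt,degrees=True)
    return anchor_w+Rt.apply(G-anchor_t),(Rt*R.from_euler("y",180,degrees=True)).as_euler("xyz",degrees=True)
NOSE=np.array([.055,0,.0055])
def pour(tilt,z=.145,dx=.015): return tool_from_tray(M+RF.apply([dx,0,z-.125]),NOSE,FY+180,tilt)
def stand(z): return tool_from_tray(TC+[0,0,z],np.zeros(3),TY,0)
def knob(a,tool0=30.):                    # TCP pose with the knob in the grasp, guard at a deg; tool turns with the guard
    t=np.radians(a); u=np.array([-np.cos(t),0,np.sin(t)]);n=np.array([np.sin(t),0,np.cos(t)])
    w=M+RF.apply(np.array([.068,-.1465,-.028])+.122*u+.040*n)
    Rt=RF*R.from_euler("x",180,degrees=True)*R.from_euler("y",-(tool0-a),degrees=True)
    return w+Rt.apply([0,0,.002]),Rt.as_euler("xyz",degrees=True),Rt
E
python3 - <<'E'
from h import *
for z in (0,.2): print("stand",stand(z),kinematics.ik(*stand(z)))
for t in (0,20,40,55): print("pour",t,pour(t),kinematics.ik(*pour(t)))
for a in (0,22,45): k=knob(a);print("knob",a,k[:2],k[2].as_matrix()[:,2],kinematics.ik(*k[:2]))
E
```

```text
stand (array([0.5631, 0.2115, 0.028 ]), array([180. ,   0. ,   6.7])) [ 17.3485   8.9921  88.075   -0.      82.9329 100.6485]
stand (array([0.5631, 0.2115, 0.228 ]), array([180. ,   0. ,   6.7])) [ 17.3485   5.3345  71.5704  -0.     103.0951 100.6485]
pour 0 (array([ 0.7236, -0.1196,  0.1675]), array([-180.,    0.,    3.])) [-12.0453  26.4305  52.8179   0.     100.7516  74.9547]
pour 20 (array([ 0.7074, -0.1205,  0.2144]), array([-180.,  -20.,    3.])) [-15.228    6.0716  74.1907   6.2232  80.7211  71.7973]
pour 40 (array([ 0.6762, -0.1221,  0.2529]), array([-180.,  -40.,    3.])) [-20.1133 -13.3819  94.7747  16.6097  61.973   63.9156]
pour 55 (array([ 0.6451, -0.1237,  0.2734]), array([-180.,  -55.,    3.])) [-25.19   -27.1099 109.778   30.3448  49.9925  52.2878]
knob 0 (array([ 0.5205, -0.277 ,  0.1353]), array([180.,  30.,   3.])) [-0.4993 -0.0262 -0.866 ] [-23.9897  27.6746  58.9744 -15.1427 119.6964  58.5635]
knob 22 (array([ 0.5451, -0.2757,  0.1778]), array([180.,   8.,   3.])) [-0.139  -0.0073 -0.9903] [-27.7965  12.9985  68.5066  -4.2373 105.3385  58.3266]
knob 45 (array([ 0.586 , -0.2735,  0.2096]), array([180., -15.,   3.])) [ 0.2585  0.0135 -0.9659] [-32.4807   0.6666  79.4032   8.6474  87.6485  55.0952]
```

```bash
sed -i 's/degrees=True)\*R.from_euler("y",-(tool0-a)/degrees=True)*R.from_euler("y",(tool0-a)/' h.py
python3 - <<'E'
from h import *
for a in (0,22,45): k=knob(a);print("knob",a,k[2].as_matrix()[:,2],kinematics.ik(*k[:2]))
p,o=stand(.08);bot.movep(p,o);bot.command_gripper(.6)
bot.movel(stand(0)[0],.12);bot.command_gripper(0,55);bot.hold(.2)
s=bot.read_state();print(s["opening"],s["grip_force"],s["eef_pos"],s["ft_force"])
bot.movel(stand(.17)[0],.12);bot.hold(.2)
s=bot.read_state();print(s["t"],s["opening"],s["grip_force"],s["eef_pos"],s["ft_force"])
c,im=snap("scene","scene2");c2,im2=snap("side","side2")
cv2.imwrite("pics/lift.png",np.hstack([cv2.resize(im[60:220,200:420],(400,300)),cv2.resize(im2[150:360,130:410],(400,300))])[:,:,::-1])
E
```

```text
knob 0 [ 0.4993  0.0262 -0.866 ] [-42.9566 -16.1677 105.6631  22.4681  70.1255  40.1545]
knob 22 [ 0.139   0.0073 -0.9903] [-32.5171   0.6558  81.8123   4.6383  91.0028  54.8288]
knob 45 [-0.2585 -0.0135 -0.9659] [-24.5534  24.7957  51.8023  -7.6919 116.5578  59.7974]
0.17624570244732038 54.95549261569977 [0.5632 0.2116 0.0282] [-0.8435  0.3775  1.5385]
9.15 0.17627647813136094 54.95136737823486 [0.5629 0.2115 0.1974] [-0.0713  0.0215 -2.3279]
```

View pics/lift.png

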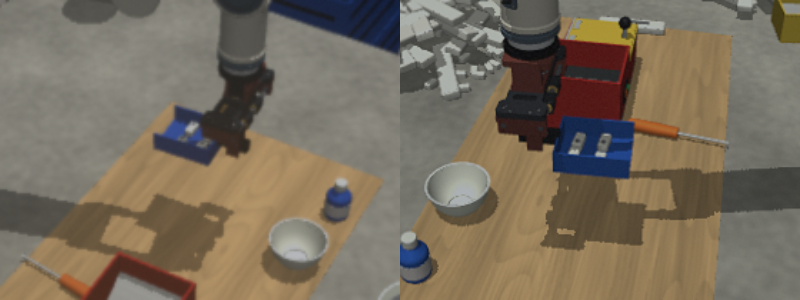

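The tray is held level at about (590,147) in the side crop, with caps visible in it. Now carry it over the hopper and pour.

Run:
```python
from h import *
p,o=pour(0,.2);bot.movel(p,.15,o)
p,o=pour(10,.16);bot.movel(p,.1,o)
for t in (20,27,34,41,48,54):
    p,o=pour(t,.14);bot.movel(p,.05,o)
bot.hold(.5)
s=bot.read_state();print(s["t"],s["opening"],s["grip_force"],s["eef_pos"],s["ft_force"])
c,im=snap("scene","scene3");c2,im2=snap("side","side3")
cv2.imwrite("pics/pour.png",np.hstack([cv2.resize(im[110:290,180:420],(400,300)),cv2.resize(im2[110:290,170:410],(400,300))])[:,:,::-1])
```

```text
15.5583 0.17832312280757442 54.95178759098053 [ 0.6474 -0.1236  0.2672] [-0.3791  0.447  -1.0361]
```

View pics/pour.png

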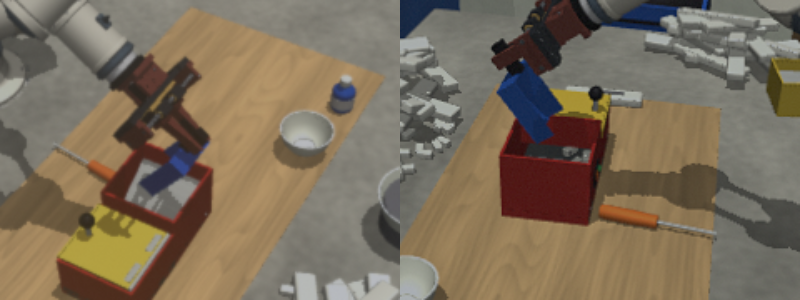

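The tray is tipped into the hopper and looks empty, with caps visible in the hopper at about (570,155) in the side crop. Next I'll raise it, level it, check the weight and look.

Run:
```python
from h import *
p,o=pour(54,.19);bot.movel(p,.15,o)
for t in (27,0):
    p,o=pour(t,.21);bot.movel(p,.15,o)
p,o=stand(.2);bot.movel(p,.2,o);bot.hold(.2)
s=bot.read_state();print(s["t"],s["opening"],s["grip_force"],s["eef_pos"],s["ft_force"])
c,im=snap("scene","scene4");c2,im2=snap("side","side4")
cv2.imwrite("pics/back.png",np.hstack([cv2.resize(im[60:280,180:440],(400,300)),cv2.resize(im2[130:340,130:410],(400,300))])[:,:,::-1])
```

```text
19.6417 0.1795432561585799 54.95142102241516 [0.5634 0.2111 0.2279] [-0.4976 -0.768  -1.1734]
```

View pics/back.png

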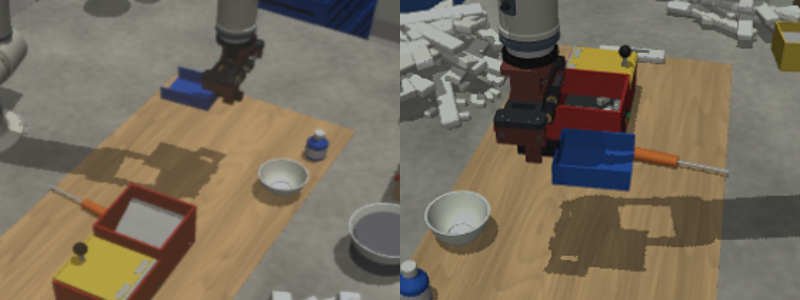

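The tray is empty and level, and the hopper holds the caps. Next I'll set it down, let go and check.

Run:
```python
from h import *
bot.movel(stand(.02)[0],.15);bot.movel(stand(.001)[0],.04);bot.hold(.1)
s=bot.read_state();print(s["ft_force"],s["eef_pos"])
bot.command_gripper(.6);bot.hold(.2)
bot.movel(stand(.12)[0],.15)
bot.movep((.5,-.12,.4),[180,0,0]);bot.hold(.3)
print(bot.read_state()["t"]);c,im=snap("wrist","w3");_,i2=snap("side","side5")
cv2.imwrite("pics/after.png",np.hstack([cv2.resize(im[20:240,0:480],(480,220)),cv2.resize(i2[180:400,60:360],(300,220))])[:,:,::-1])
m=cv2.minEnclosingCircle
```

```text
[ 0.2094 -0.4171 -2.2118] [0.5631 0.2115 0.0289]
25.55
```

View pics/after.png

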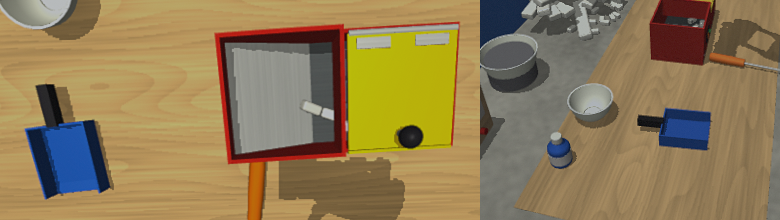

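The tray stands empty at (68,160) in the crop, caps sit at the hopper gate at (320,110), and the bystanders haven't moved. Next: grip the knob and raise the guard.

Run:
```python
from h import *
d=np.array([.0015,0,0])
p,o,Rt=knob(0);z=Rt.as_matrix()[:,2]
bot.movep(p+d-.09*z,o);bot.command_gripper(.6)
bot.movel(p+d,.08);bot.hold(.1);print(bot.read_state()["ft_force"])
bot.command_gripper(0,35);bot.hold(.2)
s=bot.read_state();print(s["t"],s["opening"]*88,s["grip_force"],s["eef_pos"],s["ft_force"])
for a in np.arange(7.5,45.1,7.5):
    p,o,_=knob(a);bot.movel(p+d,.05,o)
    s=bot.read_state();print(a,s["t"],s["opening"]*88,s["ft_force"],s["torque"])
bot.hold(.5);s=bot.read_state();print(s["t"],s["opening"]*88,s["eef_pos"],s["ft_force"])
c,im=snap("scene","scene5");c2,im2=snap("side","side6")
cv2.imwrite("pics/lifted.png",np.hstack([cv2.resize(im[170:320,170:350],(400,333)),cv2.resize(im2[100:250,190:370],(400,333))])[:,:,::-1])
```

```text
[-0.4651  0.2713 -0.909 ]
28.9583 26.467612296532682 35.000136494636536 [ 0.524  -0.2769  0.1353] [-1.1109  0.7727  0.1519]
7.5 29.4417 26.872504597000823 [-3.5242 -0.6073 -0.8982] [-0.0896  0.7727 -0.056 ]
15.0 29.925 26.660726576557508 [-6.8689  1.1017  0.5965] [0.033  0.998  0.0371]
22.5 30.4083 26.453673850041913 [-6.6376  1.6667  2.1817] [0.1415 1.1167 0.0493]
30.0 30.8917 26.503207394660567 [-6.8852  2.3038  3.9429] [0.248  1.1343 0.0917]
37.5 31.375 26.756187072005517 [-6.104   4.2851  5.0932] [0.2874 1.0992 0.0061]
45.0 31.8583 26.459801195112746 [-5.6662  6.419   6.2968] [ 0.4952  1.0025 -0.1156]
32.3583 26.975970139179964 [ 0.5859 -0.2728  0.2107] [-5.646   3.3509  5.3048]
```

View pics/lifted.png

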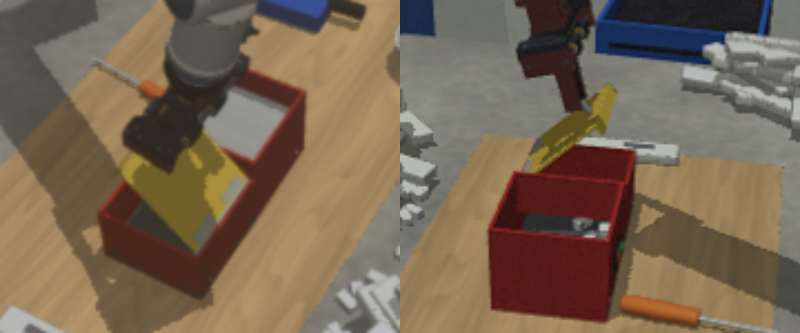

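The guard is up and held, and caps are visible in the hopper at (585,225) in the side crop. I'll check the angle against the visible edge corners: scene near corner at about (225,247) and side upper tip at about (287,138).

Run:
```python
from h import *
import cv2
s=vision.get_calibration("scene");d=vision.get_calibration("side")
for a in (35,40,45,50,55):
    t=np.radians(a);u=np.array([-np.cos(t),0,np.sin(t)])
    P=[M+RF.apply(np.array([.068,y-.0725,-.028])+.145*u) for y in (-.14,-.008)]
    print(a,"scene",project(s,P[0]),project(s,P[1]),"side",project(d,P[0]),project(d,P[1]))
for n,b in (("scene5",(200,215,300,300)),("side6",(235,125,300,185))):
    im=cv2.imread(f"pics/{n}.png");h=cv2.cvtColor(im[b[1]:b[3],b[0]:b[2]],cv2.COLOR_BGR2HSV)
    m=cv2.inRange(h,(20,140,50),(34,255,255));l=cv2.connectedComponentsWithStats(m);k=1+np.argmax(l[2][1:,4])
    p=np.argwhere(l[1]==k)[:,::-1].astype(np.int32)+[b[0],b[1]]
    print(n,cv2.approxPolyDP(cv2.convexHull(p.astype(np.float32)),2,True)[:,0].tolist())
q=bot.read_state();print(q["t"],q["qvel"],q["grip_force"],q["eef_pos"],q["ee_rot"])
```

```text
35 scene [217.0652 247.9022] [243.4925 216.1231] side [290.9383 143.5071] [284.5677 162.9929]
40 scene [219.0217 246.6994] [245.5256 214.7677] side [288.6188 140.3622] [282.0302 159.639 ]
45 scene [221.2943 245.7659] [247.855  213.6704] side [286.0085 137.3836] [279.1777 156.4568]
50 scene [223.8709 245.1151] [250.4676 212.8454] side [283.1278 134.5986] [276.0327 153.476 ]
55 scene [226.7359 244.7585] [253.3468 212.305 ] side [280.0004 132.0332] [272.6213 150.7249]
scene5 [[280.0, 250.0], [256.0, 282.0], [221.0, 247.0], [228.0, 238.0], [261.0, 229.0]]
side6 [[284.0, 138.0], [286.0, 143.0], [281.0, 159.0], [248.0, 177.0], [254.0, 161.0]]
32.4583 [ 0.0043  0.0421 -0.1419  0.0286 -0.0467  0.0734] 35.00046193599701 [ 0.5859 -0.2728  0.2107] [-179.8864   14.9652    3.0861]
```

Run:
```python
from h import *
_,a=snap("wrist","w4");_,b=snap("scene","scene6")
cv2.imwrite("pics/final.png",np.hstack([cv2.resize(a,(400,300)),cv2.resize(b[130:370,130:410],(400,343))[:300]])[:,:,::-1])
```

```text
(no output)
```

View pics/final.png

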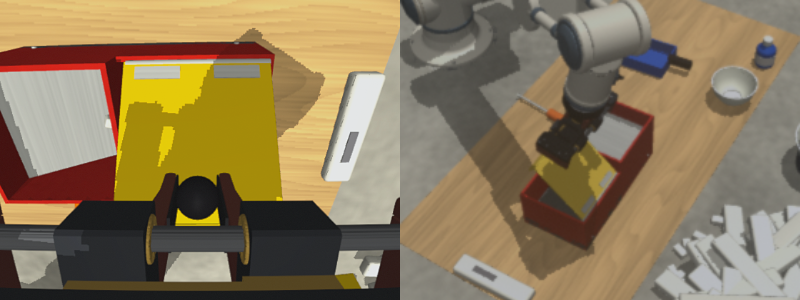

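The knob is held firmly between the fingers at (198,197), nothing lies on the guard or the bench, and the tray, bowl, bottle, shell and screwdriver are where they were. Handing in.

```bash
python3 -c "
from workcell import bot
print(bot.sign_off())"
```

```text
the job is handed in; nothing more can be done
None
```

I handed the job in with the caps tipped into the feeder, the empty tray upright on the bench, and the guard held by its knob at about 44°; I never counted all four caps in the feeder, but the tray was empty and I saw none on the guard or bench.

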